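# Open the coffee carafe and hold it pouring over the jigger

### The arm

A 7-joint arm with a two-finger parallel gripper is mounted at the origin on the work surface; the furniture and walls round the work are solid. World frame = base frame: x ahead of the robot, y to its left, z up, the work surface at z = 0. Lengths are in m, angles in rad, forces in N, time in s.
With the tool pointing down it reaches from about 0.425 to 0.95 m from the base axis. Payload 16.7 kg.
Tool frame: the origin (TCP) lies midway between the tips of the shut fingers; the grasp point (between the pads) lies 19 mm behind it; z points along the fingers, y is the line along which they close (so a half turn about z gives the same grasp; the last joint's range is limited). The gripper opens to 94 mm and grips with 3 to 60 N. Pads are 16 mm wide; open, the fingers measure 119 mm over their backs; the gripper's body (75 mm by 177 mm) begins 78 mm behind the grasp point.
Start: joints at [0.983, 0.426, 0.074, 1.606, -0.034, 1.111, -0.067], TCP at [0.287, -0.611, 0.205] pointing down, gripper open.
Joint ranges: [-2.85, 2.85], [-0.5, 2.14], [-1.23, 1.37], [0.21, 2.46], [-1.02, 4.16], [0.16, 2.05], [-2.73, 2.73]. Speed limits (rad/s): [1.89, 1.89, 2.39, 2.39, 3.01, 3.01, 3.01].

### API

Orientations are given as [roll, pitch, yaw] about the fixed x, y, z axes, in that order (R = Rz(yaw) Ry(pitch) Rx(roll)).
In Python, from station import * gives the robot as it stands. The module is installed in compiled form; this text tells all that it offers. Calls block until the motion is done:
- goto(position, orientation): joint-space move of the TCP to a pose.
- servo_line(position, orientation=None, rate=0.15, contact_N=None): straight line of the TCP; orientation=None keeps the orientation; rate is the mean speed in m/s. With contact_N (N) it stops when the force on the tool has changed by that much, and returns True; else False.
- movej(angles): joint-space move.
- ungrasp() and close_gripper(): open the fingers fully, or close them until they stop; the grip force is fixed at half the most.
- dwell(seconds).
- ik(position, orientation): joint angles nearest the present ones, or None.
- sense(): the state.
- camera(name): name is "scene" or "top" or "wrist"; returns a dict with "color" (480x640x3 uint8, red, green, blue), "depth" (480x640 float32, m along the optical axis (not along the pixel's ray), 0 where there is no reading), "fovy" (degrees; the focal length in pixels is half the picture's height over the tangent of half this angle, whatever the lens; pixels are square), "cx", "cy" (the principal point, pixels), "k1" (the pictures are not rectified: a ray, as slopes to the right and down, at radius r is drawn at 1 + k1 r^2 times it, then the intrinsics apply), "extrinsics" (4x4, takes a point from camera to world coordinates). Camera axes: x right, y down, z forward; pixel columns grow to the right and rows downward; lengths in m; the calibration is good to about 2 mm. A picture is of the moment at which its call begins.
A pose or a line that the arm cannot do raises MotionError and nothing moves.
- hand_in(): hands the job in; it is judged then, once.
Trained networks look in a picture, given as the dict that the camera call returned (one of the last four; its "shot" number tells which), for a name from the list of things; names that differ only in an ending like _2 or _b are one class to them, and where a whole thing is asked for, a point or a joint stands for the part that bears it (a point fixed in the world has none). Each returns a list of dicts, best first, with "conf" (0 to 1); they miss things now and then, are a little off and sometimes report something else, mostly with a low value. They report only what shows in the picture. A call takes as long as a camera call.
- find_in(target, picture): "xyz" ([x, y, z] in m, in the coordinates of the camera as it stood for that picture, good to about 4 mm: the middle of the surface that is visible of it).
- outline_of(target, picture): "mask" (480x640 bool, what is visible of it).
- landmark_of(target, picture): "xyz" ([x, y, z] in m, in the coordinates of the camera as it stood for that picture, good to about 4 mm: a listed point, or the origin of a listed thing).
The state is a dict: "t": time; "joint_pos": joint angles; "joint_vel": joint speeds; "tau": joint torques, N m; "position": TCP position; "eef_rot": TCP orientation; "force": force on the tool from outside, world axes, zero at the start; "ft_torque": the same for the moment, N m; "gripper_width": finger opening in m; "finger_force": force on a finger pad.
Only numpy, scipy, OpenCV 4.12 (cv2) and the standard library are available. Lean on these libraries where they do the work, as an engineer would, in place of code of your own. Each camera call takes 0.05 s, during which the arm holds its last target. There are 200 camera calls.

### The job

Measure out coffee for a drink: with the steel carafe still standing in its wooden caddy, twist its screw lid anticlockwise as far as it goes, then draw the carafe up out of the caddy by its handle. Carry it upright to the jigger in the white tray, tip it at least 60 degrees over only once its spout is at the jigger, and finish while still holding it there in the air, steady in the pour, with the spout tip close above the middle of the jigger's mouth. Do not touch the jigger with the carafe or disturb anything else.

Things in the scene. Friction and masses are not known exactly. Their poses are not given: they have to be found in the camera images.
- carafe: steel insulated carafe, black lid and handle, 0.3 kg, 163 mm tall with lid, body 80 mm across. Origin at the centre of its underside, z up its axis, x from handle to spout. Stands 6 mm above the worktop in the caddy's square well (2 mm play all round), the lower root of its handle in the well's front slot, so it cannot turn; it comes out straight up and is clear once 60 mm higher.
- handle_grip (a point): grip point on the handle, carafe frame (-66, 0, 88) mm, axes as the carafe's. The handle is a black bar parallel to the carafe's axis with flat sides: 14 mm thick (carafe y), 16 mm deep (x), from 34 to 118 mm above the underside, 18 mm of air between it and the body; two roots, 14 mm thick, join it to the body at 34-47 and 105-118 mm.
- spout (a point): tip of the spout, a short black tapered tube opposite the handle: carafe frame (52, 0, 124) mm, axes as the carafe's.
- lid (a joint): turn of the captive screw lid on the carafe, rad: 0 shut, grows anticlockwise seen from above, stop at 1.40 (fully open). Starts between 0 and 0.2, has about 0.06 N m of friction, stays where it is left, does not come off.
- lid_ridge (a point): centre of the lid's finger ridge, on the carafe's axis, 151 mm above its underside. The ridge is an upright bar 14 mm thick, 46 mm long, on a 60 mm disc; disc top 137 mm, ridge top 162 mm above the underside. Its long direction is NOT this point's x: it lies at carafe yaw + lid angle - 1.40 rad (seen from above). Fully open it is in line with the spout, its orange-lined end over the spout.
- caddy: bamboo caddy fixed to the worktop, 100 mm by 212 mm, 60 mm high, walls 8 mm: a square well 84 mm wide in the middle for the carafe and a pocket either side along y, each holding a spice jar. Origin under the centre of the well at the worktop; its front wall (to -x) has the 20 mm wide slot for the carafe's handle.
- jigger: steel double jigger, 45 mm across at the rim, 80 mm tall, 85 g, loose, standing in the tray (underside 3 mm above the worktop). Origin at the centre of its underside.
- jigger_mouth (a point): centre of the jigger's rim, 80 mm above its underside. z up.
- tray: white plastic drip tray fixed to the worktop, 216 mm (its x) by 92 mm, lip 21 mm high. Origin at the centre of its underside. Behind the worktop a tall fridge's front rises at x = 0.73 m, from y = -0.16 to 0.44: keep the wrist clear of it.
- spice_gold: spice jar with gold cap, 42 mm across, 106 mm tall, loose in one pocket of the caddy (+y side), its underside 6 mm above the worktop; leave it alone.
- spice_black: spice jar with black cap, 40 mm across, 105 mm tall, loose in the other pocket (-y side); leave it alone.

How it is judged:
On the way, in this order (a step that is already met when the one before it is completed fails the run):
1. the lid is twisted open while the carafe stands in its well (value of joint lid above 1.15 rad and z of carafe in the frame of caddy below 0.02 m), for 0.2 s.
2. the carafe is drawn up clear of the caddy, upright (z of carafe in the frame of caddy above 0.065 m and angle between carafe's own z axis and vertical below 0.6 rad and contact force between carafe and caddy below 0.1 N and contact force between carafe and the fingers above 1 N), for 0.1 s.
At the end, for the whole second after the job is handed in: the gripper holds the carafe in the air, still and clear of jigger, tray, caddy and jars, tipped 57 to 115 degrees, spout tip within 20 mm sideways of the centre of the jigger's mouth and 3 to 70 mm above its rim, lid over 1.1 rad open, jigger upright within 15 mm of where it stood (angle between carafe's own z axis and vertical between 1 and 2 rad and horizontal distance between spout and jigger_mouth below 0.02 m and z of spout in the frame of jigger_mouth between 0.003 and 0.07 m and value of joint lid above 1.1 rad and contact force between carafe and the fingers above 1 N and contact force between carafe and jigger below 0.05 N and contact force between carafe and caddy below 0.05 N and contact force between carafe and tray below 0.05 N and linear speed of carafe below 0.03 m/s and angular speed of carafe below 0.15 rad/s and distance of jigger from where it was at the start of the episode below 0.015 m and angle between jigger's own z axis and vertical below 0.1 rad and contact force between carafe and spice_gold below 0.05 N and contact force between carafe and spice_black below 0.05 N); the arm keeps its last pose, push and grip.
It fails at once if the carafe is tipped over 45 degrees while its spout is more than 100 mm to the side of the jigger's mouth (a spill) (angle between carafe's own z axis and vertical above 0.8 rad and horizontal distance between spout and jigger_mouth above 0.1 m).
It fails at once if the carafe presses on the jigger (contact force between carafe and jigger above 1 N).
It fails at once if the jigger is knocked (distance of jigger from where it was at the start of the episode above 0.03 m or angle between jigger's own z axis and vertical above 0.4 rad).
It fails at once if a spice jar is disturbed (distance of any of spice_gold, spice_black from where it was at the start of the episode above 0.03 m).
It also fails if it takes over 61 s, if anything falls off the work surface, if the arm or the gripper's body presses on something with over 40 N, if the wrist force passes 120 N, or if a joint passes its speed limit or range.

## Working session

There is one attempt and no reset: what is moved stays moved. The work goes in short steps, each a Python script; the robot and the scene stay as the last script left them, time stands still between calls to the robot, and variables do not carry over. Pictures are saved under pics/ and viewed, at most 10 in all, crops included, and the job is handed in when it is done.

```bash
mkdir -p pics; cat > h.py <<'E'
from station import *
import numpy as np, cv2
from scipy.spatial.transform import Rotation as R
def w(p,c): 
    E=np.array(c["extrinsics"]); return E[:3,:3]@np.array(p)+E[:3,3]
def save(c,n): cv2.imwrite(f"pics/{n}.png",c["color"][:,:,::-1])
def cloud(c,m=None):
    d=c["depth"]; f=240/np.tan(np.radians(c["fovy"])/2)
    v,u=np.nonzero((d>0) if m is None else (m&(d>0)))
    K=np.array([[f,0,c["cx"]],[0,f,c["cy"]],[0,0,1.]])
    q=cv2.undistortPoints(np.stack([u,v],1).astype(np.float64)[:,None],K,np.array([c["k1"],0,0,0.]))[:,0]
    z=d[v,u]; P=np.c_[q*z[:,None],z]; E=np.array(c["extrinsics"])
    return P@E[:3,:3].T+E[:3,3]
E
cat > a.py <<'E'
from h import *
print(sense())
for n in ("scene","top"):
    c=camera(n); save(c,n+"0"); print(n,c["fovy"],np.round(c["extrinsics"],3).tolist())
    for t in ["carafe","handle_grip","spout","lid_ridge","caddy","jigger","jigger_mouth","tray","spice_gold","spice_black"]:
        print(t,[(np.round(w(r["xyz"],c),4).tolist(),round(r["conf"],2)) for r in landmark_of(t,c)[:2]])
E
python3 a.py
```

```text
{'t': 0.0, 'joint_pos': array([ 0.98252255,  0.42671158,  0.07386047,  1.60662756, -0.03410144,
        1.11078361, -0.06711505]), 'joint_vel': array([-0.00035814, -0.0002693 , -0.00048293,  0.00075584,  0.00030609,
       -0.00022451,  0.00202614]), 'tau': array([ 1.52930729e-04, -9.35829163e+01,  3.66693936e+00, -4.54194903e+01,
       -4.87243140e-02,  2.01796187e-02,  1.76687367e-04]), 'position': array([ 0.28653667, -0.61067253,  0.20478046]), 'eef_rot': array([-3.14032582e+00,  9.54155508e-05,  4.38717129e-01]), 'force': array([-0.28373722,  0.45698996, -0.19147203]), 'ft_torque': array([0.01385767, 0.02297327, 0.04592582]), 'finger_force': 0.0, 'gripper_width': 0.09390440616468636}
scene 46.96155491161706 [[-0.661, -0.584, 0.472, 0.094], [-0.75, 0.513, -0.417, 0.338], [0.001, -0.63, -0.777, 0.771], [0.0, 0.0, 0.0, 1.0]]
carafe [([0.515, 0.1716, 0.0062], 0.66)]
handle_grip [([0.4497, 0.1617, 0.0955], 0.76)]
spout [([0.5631, 0.1834, 0.1329], 0.56)]
lid_ridge [([0.516, 0.1674, 0.1557], 0.69), ([0.502, -0.1343, -0.0015], 0.68)]
caddy [([0.5155, 0.1717, 0.0029], 0.74)]
jigger [([0.4489, 0.1595, 0.0944], 0.65)]
jigger_mouth []
tray [([0.5049, -0.1386, -0.0017], 0.94)]
spice_gold [([0.5038, 0.246, 0.0064], 0.75), ([0.5134, 0.1697, 0.0067], 0.43)]
spice_black [([0.5371, 0.099, 0.0057], 0.93), ([0.5121, 0.1694, 0.0057], 0.56)]
top 46.53059739019777 [[0.002, -0.984, 0.18, 0.336], [-1.0, -0.007, -0.029, 0.012], [0.03, -0.179, -0.983, 1.048], [0.0, 0.0, 0.0, 1.0]]
carafe []
handle_grip [([0.4514, 0.1632, 0.096], 0.97)]
spout []
lid_ridge [([0.5139, 0.1707, 0.1592], 0.83)]
caddy []
jigger [([0.5007, -0.1021, 0.0008], 0.78)]
jigger_mouth [([0.5017, -0.1049, 0.0823], 0.68)]
tray [([0.5034, -0.13, -0.0007], 0.68)]
spice_gold [([0.4999, 0.2468, 0.0074], 0.74), ([0.506, -0.1039, 0.0847], 0.69)]
spice_black [([0.5356, 0.0995, 0.0098], 0.75)]
```

View pics/scene0.png

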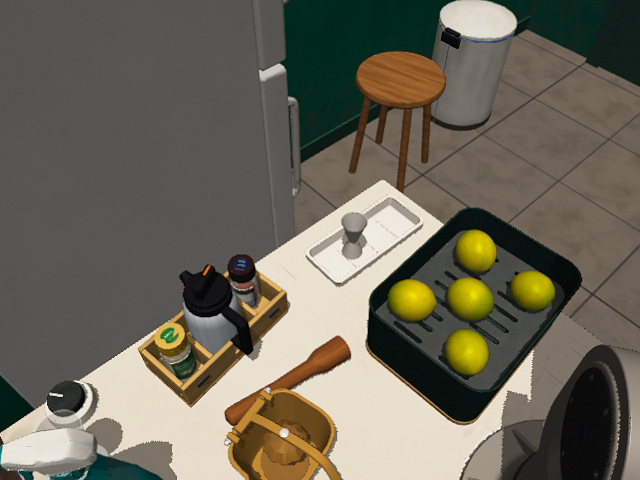

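View pics/top0.png

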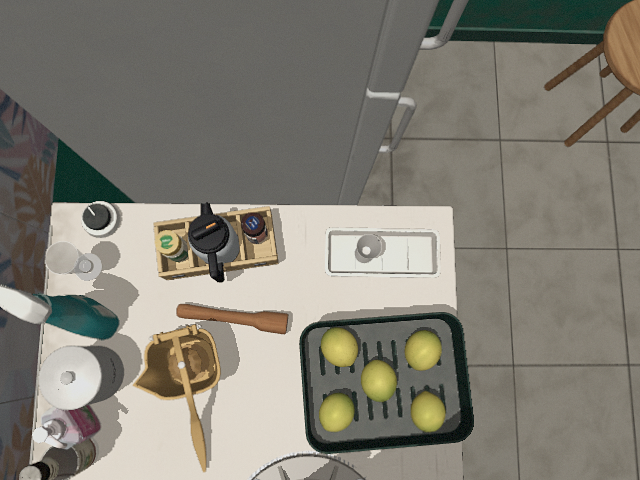

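The pictures agree with the networks. In the top view the carafe is at (210,235), with its handle towards the robot at (215,265) and its orange ridge end at (212,228). The jigger is at (370,247), and a lemon crate sits between the robot and the tray at about (300-470, 315-450). I'll raise the arm and look from above with the wrist camera.

```bash
cat > b.py <<'E'
from h import *
c=camera("top"); P=cloud(c)
def box(n,x0,x1,y0,y1,z0,z1=.4):
    Q=P[(P[:,0]>x0)&(P[:,0]<x1)&(P[:,1]>y0)&(P[:,1]<y1)&(P[:,2]>z0)&(P[:,2]<z1)]
    if len(Q): print(n,Q.min(0).round(3),Q.max(0).round(3),len(Q))
box("crate",.0,.44,-.36,0.02,.05); box("mid",.3,.42,0.03,.3,.02); box("basket",.0,.3,0.03,.35,.02)
for t in ["caddy","tray"]:
    r=outline_of(t,c)
    if r:
        Q=cloud(c,r[0]["mask"]); 
        Q=Q[Q[:,2]>(.05 if t=="caddy" else .015)]
        print(t,r[0]["conf"],cv2.minAreaRect((Q[:,:2]*1000).astype(np.float32)))
p=sense()["position"]
servo_line([p[0],p[1],.42],rate=.3)
goto([.46,.15,.42],[np.pi,0,-1.15+np.pi/2*0])
print(sense()["joint_pos"],sense()["t"])
c=camera("wrist"); save(c,"w1"); print(np.round(c["extrinsics"],3).tolist())
for t in ["carafe","handle_grip","spout","lid_ridge","caddy","jigger_mouth","spice_gold","spice_black"]:
    print(t,[(np.round(w(r["xyz"],c),4).tolist(),round(r["conf"],2)) for r in landmark_of(t,c)[:2]])
E
python3 b.py
```

```text
crate [ 0.161 -0.265  0.05 ] [0.385 0.018 0.137] 20081
mid [0.3   0.041 0.02 ] [0.403 0.279 0.11 ] 3337
basket [0.101 0.041 0.02 ] [0.3   0.35  0.127] 3542
caddy 0.71 ((514.382568359375, 172.0970916748047), (101.30938720703125, 213.14537048339844), 8.839768409729004)
tray 0.65 ((501.6283874511719, -136.26034545898438), (217.15853881835938, 93.0081558227539), 89.32281494140625)
[-1.94940073 -0.419491    1.12729326  1.74182919  0.37693434  1.58751691
  2.70983287] 6.1333
[[-0.914, -0.391, -0.111, 0.491], [-0.406, 0.878, 0.252, 0.077], [-0.0, 0.275, -0.961, 0.6], [0.0, 0.0, 0.0, 1.0]]
carafe [([0.5169, 0.1696, 0.0044], 0.77)]
handle_grip []
spout [([0.5665, 0.1774, 0.1278], 0.63)]
lid_ridge [([0.5151, 0.1713, 0.1582], 0.67)]
caddy []
jigger_mouth []
spice_gold [([0.5002, 0.2437, 0.0092], 0.76)]
spice_black [([0.5347, 0.0984, 0.006], 0.76), ([0.564, 0.1765, 0.1299], 0.35)]
```

View pics/w1.png

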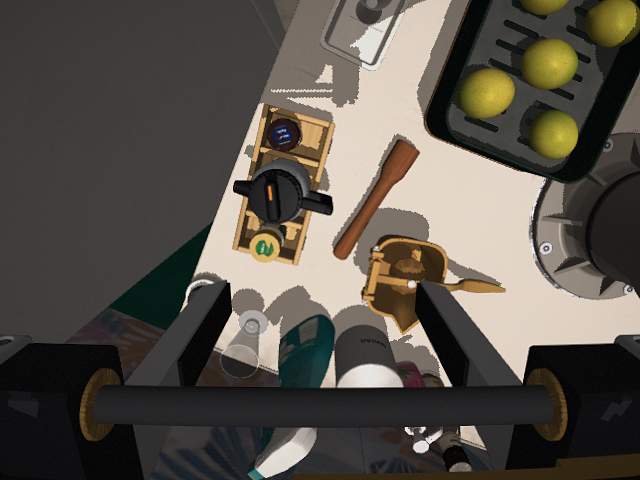

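```bash
cat > c.py <<'E'
from h import *
print(sense()["force"])
c=camera("wrist")
rgb=c["color"].astype(int); m=(rgb[...,0]>190)&(rgb[...,1]<150)&(rgb[...,1]>50)&(rgb[...,2]<70)
Q=cloud(c,m); Q=Q[(Q[:,2]>.155)&(Q[:,2]<.185)]; print("orange",len(Q),Q.mean(0))
P=cloud(c); T=P[(P[:,2]>.155)&(P[:,2]<.185)&(np.hypot(P[:,0]-.515,P[:,1]-.171)<.035)]
print("ridge top",len(T),T.mean(0),cv2.minAreaRect((T[:,:2]*1000).astype(np.float32)))
D=P[(P[:,2]>.135)&(P[:,2]<.149)&(np.hypot(P[:,0]-.515,P[:,1]-.171)<.04)];
print("disc",cv2.minEnclosingCircle((D[:,:2]*1000).astype(np.float32)))
for yaw in np.arange(-1.3,.3,.25):
  for k in (0,np.pi,-np.pi): print(round(yaw+k,2),np.round(q,2) if (q:=ik([.515,.171,.2],[np.pi,0,yaw+k])) is not None else None)
E
python3 c.py
```

```text
[-0.34075564 -0.25708908 -0.04706964]
orange 26 [0.51957361 0.16105476 0.16956454]
ridge top 520 [0.51387591 0.16927717 0.16742233] ((514.02490234375, 170.78695678710938), (14.296773910522461, 46.26240158081055), 28.675397872924805)
disc ((518.142333984375, 170.4061279296875), 36.87286376953125)
-1.3 [ 0.4   0.38 -1.02  1.86  0.36  1.1   2.65]
1.84 [-1.37  0.45  1.23  1.95 -0.48  1.08  0.33]
-4.44 [-1.37  0.45  1.23  1.95 -0.48  1.08  0.33]
-1.05 [-1.37  0.45  1.23  1.95 -0.48  1.08 -2.56]
2.09 [-1.37  0.45  1.23  1.95 -0.48  1.08  0.58]
-4.19 [-1.37  0.45  1.23  1.95 -0.48  1.08  0.58]
-0.8 [-1.37  0.45  1.23  1.95 -0.48  1.08 -2.31]
2.34 [-1.37  0.45  1.23  1.95 -0.48  1.08  0.83]
-3.94 [-1.37  0.45  1.23  1.95 -0.48  1.08  0.83]
-0.55 [-1.37  0.45  1.23  1.95 -0.48  1.08 -2.06]
2.59 [-1.37  0.45  1.23  1.95 -0.48  1.08  1.08]
-3.69 [-1.37  0.45  1.23  1.95 -0.48  1.08  1.08]
-0.3 [-1.37  0.45  1.23  1.95 -0.48  1.08 -1.81]
2.84 [-1.4   0.51  1.3   1.95 -0.55  1.11  1.4 ]
-3.44 [-1.4   0.51  1.3   1.95 -0.55  1.11  1.4 ]
-0.05 [-1.37  0.45  1.23  1.95 -0.48  1.08 -1.56]
3.09 [-1.37  0.45  1.23  1.95 -0.48  1.08  1.58]
-3.19 [-1.37  0.45  1.23  1.95 -0.48  1.08  1.58]
0.2 [-1.37  0.45  1.23  1.95 -0.48  1.08 -1.31]
3.34 [-1.37  0.45  1.23  1.95 -0.48  1.08  1.83]
-2.94 [-1.37  0.45  1.23  1.95 -0.48  1.08  1.83]
```

The wrist view shows the carafe at (275,195) and the ridge with its orange line at (270,190), at -1.07 rad, so the lid starts at about 0.18 rad. The caddy's yaw is 0.154. I'll change to a neutral elbow before twisting.

```bash
cat > d.py <<'E'
from h import *
movej([-0.4,-0.1,0,1.8,0,1.44,0.8]); s=sense(); print(s["t"],s["position"],s["eef_rot"])
print(ik([.514,.171,.2],[np.pi,0,2.07]),ik([.514,.171,.2],[np.pi,0,-1.07]))
# handle grasp and pour feasibility
def pose(C,yaw,th,al,g=np.array([-.066,0,.088])):
    Rc=R.from_euler("ZY",[yaw,th])          # carafe: tilt spout-down
    z=np.array([np.cos(al),0,-np.sin(al)]); y=np.array([0,1.,0]); x=np.cross(y,z)
    Rt=Rc*R.from_matrix(np.c_[x,y,z]); 
    return C+Rc.apply(g)+Rt.apply([0,0,.019]), Rt.as_euler("xyz")
sp=np.array([.052,0,.124]); J=np.array([.502,-.104,.083])
for al in np.radians([20,35,50,65,80]):
    r=[]
    for z in (.006,.10): r.append(ik(*pose(np.array([.514,.171,z]),.154,0,al)))
    print("al",np.degrees(al).round(),[None if q is None else np.round(q,2).tolist() for q in r])
    for yaw in (.15,-.3,-.7,-1.1,-1.5):
        o=[]
        for th in (0,.6,1.2):
            C=J+[0,0,.035]-R.from_euler("ZY",[yaw,th]).apply(sp); q=ik(*pose(C,yaw,th,al)); o.append(None if q is None else np.round(q,1).tolist())
        print("   ",yaw,o)
E
python3 d.py
```

```text
8.8333 [0.42527278 0.11026665 0.40689817] [3.14025899e+00 1.46318433e-03 2.77196940e+00]
[-0.39173373  0.21720736 -0.05585868  1.90792555  0.01414773  1.01683276
  0.0454782 ] [-1.37610239  0.44741904  1.22941674  1.95510852 -0.48082243  1.07890485
 -2.57993108]
al 20.0 [None, None]
    0.15 [None, None, [-0.2, 0.0, 0.4, 2.1, -0.0, 1.0, 1.9]]
    -0.3 [None, None, [-0.2, 0.0, 0.3, 2.2, 0.0, 1.0, 1.3]]
    -0.7 [None, None, [-0.2, 0.0, 0.2, 2.1, 0.0, 1.0, 0.8]]
    -1.1 [[-0.2, 0.9, -0.8, 2.3, 1.3, 1.9, -1.6], [-0.3, 0.2, -0.4, 2.3, 0.9, 1.0, -0.8], [-0.2, 0.1, 0.2, 2.1, 0.0, 1.0, 0.4]]
    -1.5 [[-0.4, 0.8, -0.4, 2.0, 1.0, 1.7, -1.4], [-0.4, 0.4, -0.2, 2.0, 0.7, 1.2, -0.9], [-0.2, 0.1, 0.1, 2.0, 0.0, 1.0, -0.0]]
al 35.0 [None, None]
    0.15 [None, [0.4, -0.1, -0.1, 2.5, -0.4, 0.5, 2.3], [-0.2, 0.2, 0.3, 2.0, -0.0, 1.2, 1.8]]
    -0.3 [None, None, [-0.2, 0.2, 0.3, 2.0, -0.1, 1.2, 1.4]]
    -0.7 [None, [-0.2, -0.0, -0.1, 2.4, 0.5, 0.6, 0.1], [-0.2, 0.2, 0.3, 2.0, -0.2, 1.2, 1.1]]
    -1.1 [[-0.3, 0.6, -0.6, 2.3, 1.2, 1.4, -1.4], [-0.3, 0.1, -0.2, 2.3, 0.5, 0.8, -0.3], [-0.2, 0.2, 0.3,
[... 1374 characters left out ...]
, 2.28, 0.16, 0.5, 1.07], [-0.48, 0.05, -0.05, 2.19, 0.1, 0.74, 1.13]]
    0.15 [[-0.1, 0.1, 0.4, 2.4, -0.3, 0.4, 2.2], [-0.2, 0.3, 0.3, 2.0, 0.0, 1.2, 1.9], [-0.2, 0.7, 0.3, 1.6, 0.1, 1.8, 1.9]]
    -0.3 [[0.6, 0.2, -0.7, 2.4, 0.4, 0.5, 0.9], [-0.2, 0.3, 0.4, 2.0, -0.2, 1.2, 1.5], [-0.1, 0.7, 0.4, 1.6, -0.3, 1.9, 1.7]]
    -0.7 [[-0.3, 0.2, 0.1, 2.4, 0.3, 0.5, 0.4], [-0.2, 0.3, 0.3, 2.0, -0.3, 1.2, 1.2], [-0.1, 0.7, 0.5, 1.7, -0.5, 1.9, 1.5]]
    -1.1 [[-0.3, 0.2, -0.0, 2.3, 0.3, 0.6, -0.1], [-0.1, 0.3, 0.3, 2.0, -0.5, 1.1, 0.9], [0.0, 0.7, 0.5, 1.8, -0.8, 1.8, 1.3]]
    -1.5 [[-0.3, 0.3, 0.0, 2.1, 0.3, 0.7, -0.4], [-0.1, 0.3, 0.3, 2.1, -0.6, 1.0, 0.6], [0.1, 0.6, 0.5, 1.9, -1.0, 1.6, 1.1]]
```

```bash
cat > e.py <<'E'
from h import *
o=[np.pi,0,np.pi-1.07]; p=np.array([.514,.1708,0])
goto(p+[0,0,.21],o)
print("hit",servo_line(p+[0,0,.149],rate=.06,contact_N=6))
close_gripper(); s=sense(); print(s["t"],s["position"],s["gripper_width"],s["finger_force"],s["force"])
q=np.array(s["joint_pos"]); q0=q[6]
for d in (.6,1.1,1.2):
    q[6]=q0+d; movej(q); s=sense(); print(s["t"],s["eef_rot"],s["force"],s["ft_torque"],s["gripper_width"])
ungrasp(); p=s["position"]; servo_line([p[0],p[1],.24],rate=.15)
c=camera("wrist"); save(c,"w2")
P=cloud(c); T=P[(P[:,2]>.155)&(P[:,2]<.185)&(np.hypot(P[:,0]-.515,P[:,1]-.171)<.035)]
if len(T): print("ridge top",len(T),T.mean(0),cv2.minAreaRect((T[:,:2]*1000).astype(np.float32)))
for t in ["carafe","handle_grip","spout","lid_ridge","caddy"]:
    print(t,[(np.round(w(r["xyz"],c),4).tolist(),round(r["conf"],2)) for r in landmark_of(t,c)[:2]])
print(sense()["t"])
E
python3 e.py
```

```text
hit False
12.1 [0.51396519 0.17078739 0.1489138 ] 0.014276506580010501 29.9750617146492 [ 0.60962141 -0.09354078 -1.5383026 ]
12.75 [-3.14128612e+00 -2.89863565e-04  2.66871759e+00] [-0.59523054  0.06444708 -1.22408607] [-0.15271743  0.25084039 -0.02183846] 0.01368918852019117
13.3167 [-3.14157650e+00 -5.16093713e-05 -3.11609690e+00] [-0.17412165 -0.47325433 -2.1316652 ] [-0.22691402 -0.25053372  0.08149098] 0.013648793360481023
13.5667 [-3.14156964e+00  7.95823952e-06 -3.01639215e+00] [ 0.56973174  0.26584471 -3.81428235] [-0.12811369 -0.18248889  0.05994123] 0.013603088725282412
ridge top 1310 [0.51173066 0.17174886 0.16785037] ((513.4869384765625, 172.1131591796875), (45.223228454589844, 13.989007949829102), 7.0141730308532715)
carafe [([0.5141, 0.1715, 0.0111], 0.57)]
handle_grip [([0.4528, 0.1536, 0.0971], 0.78)]
spout [([0.5661, 0.1826, 0.1263], 0.62)]
lid_ridge [([0.5132, 0.1709, 0.1589], 0.66)]
caddy []
15.9083
```

View pics/w2.png

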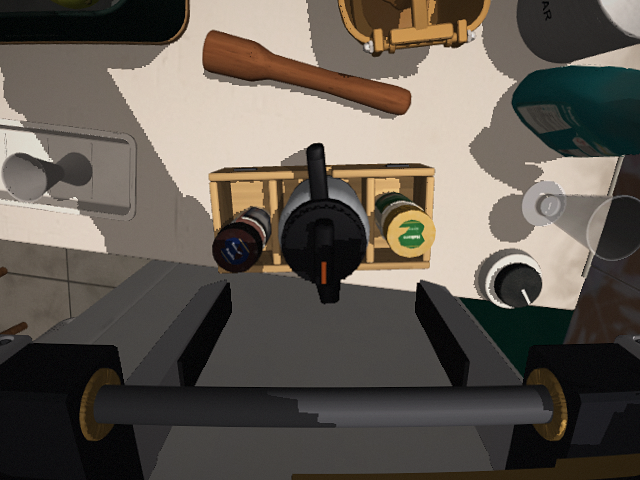

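The lid ridge at (325,255) now lies in line with the spout at (330,295), which puts the lid at about 1.37 rad, open. Next I'll locate the handle top at (317,155) and grasp it.

```bash
cat >> h.py <<'E'
G=np.array([-.066,0,.088]); SP=np.array([.052,0,.124]); AL=np.radians(80)
def pose(C,yaw,th,al=AL,g=G):
    Rc=R.from_euler("ZY",[yaw,th])
    z=np.array([np.cos(al),0,-np.sin(al)]); y=np.array([0,1.,0]); x=np.cross(y,z)
    Rt=Rc*R.from_matrix(np.c_[x,y,z])
    return C+Rc.apply(g)+Rt.apply([0,0,.019]), Rt.as_euler("xyz")
E
cat > f.py <<'E'
from h import *
c=camera("wrist"); P=cloud(c); a=.154; ux=np.array([np.cos(a),np.sin(a)]); uy=np.array([-ux[1],ux[0]])
d=P[:,:2]-[.5137,.1715]; X=d@ux; Y=d@uy
m=(X<-.055)&(X>-.085)&(abs(Y)<.03)&(P[:,2]>.115)&(P[:,2]<.132)
print(m.sum(),"X",X[m].min(),X[m].max(),"Y",Y[m].min(),Y[m].max(),np.median(P[m,2]))
yo=(Y[m].min()+Y[m].max())/2; print("yo",yo); yo=np.clip(yo,-.004,.004)
C=np.r_[np.array([.5137,.1715])+yo*uy,.006]
p,o=pose(C,a,0); z=R.from_euler("xyz",o).apply([0,0,1.])
goto(p-.11*z,o); print("hit",servo_line(p,o,rate=.1,contact_N=6))
c=camera("wrist"); save(c,"w3")
s=sense(); print(s["t"],s["position"]-p,s["force"])
E
python3 f.py
```

```text
444 X -0.0731821499773892 -0.05506838366140876 Y -0.011204729084285391 0.00310843687690879 0.12448699834653007
yo -0.004048146103688301
hit False
17.775 [0.00027797 0.00013447 0.00055295] [0.61958007 0.66157734 0.55672482]
```

View pics/w3.png

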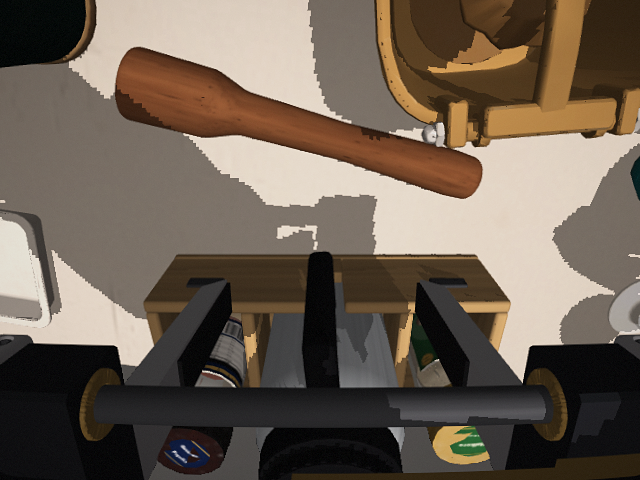

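The handle at (320,310) is centred between the fingers at (230,300) and (417,300). I'll close the gripper and lift.

```bash
cat > g.py <<'E'
from h import *
close_gripper(); s=sense(); print(s["t"],s["gripper_width"],s["finger_force"],s["force"],s["ft_torque"])
p=s["position"]
servo_line(p+[0,0,.03],rate=.06); s=sense(); print(s["t"],s["force"],s["gripper_width"])
servo_line(p+[0,0,.15],rate=.1); dwell(.2); s=sense(); print(s["t"],s["force"],s["ft_torque"],s["position"],s["eef_rot"])
c=camera("scene"); save(c,"s2")
for cc in (c,camera("top")):
  for t in ["carafe","handle_grip","spout","lid_ridge","jigger_mouth","jigger"]:
    print(t,[(np.round(w(r["xyz"],cc),4).tolist(),round(r["conf"],2)) for r in landmark_of(t,cc)[:2]])
print(sense()["t"])
E
python3 g.py
```

```text
18.9917 0.013960769552636311 29.965893924236298 [-0.76375792  1.2621216  -0.72399267] [0.52201916 0.17446716 0.15401498]
19.6417 [-0.03904463  1.13208255 -4.63405062] 0.014079419366436757
21.1917 [ 0.06136715  0.06942347 -3.70635638] [-0.0042342   0.48598707  0.02795324] [0.45213571 0.15799557 0.22488104] [-3.14136815  0.17382112 -2.98754139]
carafe [([0.5154, 0.1673, 0.1541], 0.75)]
handle_grip [([0.449, 0.1574, 0.2457], 0.87)]
spout [([0.5633, 0.1812, 0.281], 0.76)]
lid_ridge [([0.5204, 0.1671, 0.3018], 0.77), ([0.5163, 0.1702, 0.0014], 0.59)]
jigger_mouth [([0.5073, -0.1059, 0.085], 0.62)]
jigger [([0.5007, -0.1054, 0.0012], 0.56)]
carafe [([0.5146, 0.172, 0.1559], 0.76)]
handle_grip []
spout [([0.569, 0.1766, 0.2796], 0.97)]
lid_ridge [([0.5147, 0.1706, 0.3074], 0.8)]
jigger_mouth [([0.5016, -0.1062, 0.0794], 0.96)]
jigger [([0.5017, -0.1008, 0.0032], 0.74)]
21.8917
```

View pics/s2.png

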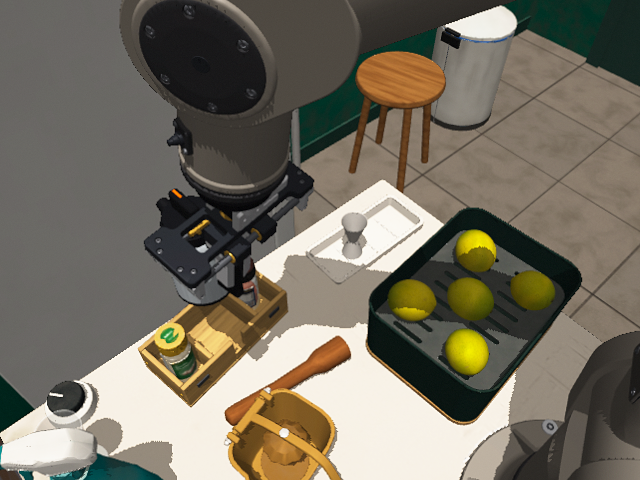

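The carafe hangs upright, clear of the caddy and in its nominal grip, at about (215,270). Next I'll carry it to the jigger and tip it about the spout while still high.

```bash
cat > i.py <<'E'
from h import *
J=np.array([.5025,-.1055,.083])
def sp(S,yaw,th): 
    return pose(np.array(S)-R.from_euler("ZY",[yaw,th]).apply(SP),yaw,th)
def go(S,yaw,th,rate):
    servo_line(*sp(S,yaw,th),rate=rate); s=sense(); print(round(s["t"],2),yaw,th,s["position"].round(3),np.round(s["joint_pos"],2),s["force"].round(1))
go([.54,.10,.285],-.4,0,.12)
go([.52,0.0,.285],-.9,0,.12)
go([J[0],J[1],.285],-1.35,0,.12)
for th in (.4,.8,1.22): go([J[0],J[1],.285],-1.35,th,.12)
for n in ("scene","top"):
  c=camera(n); save(c,n+"3")
  for t in ["carafe","spout","handle_grip","jigger_mouth","lid_ridge"]:
    print(t,[(np.round(w(r["xyz"],c),4).tolist(),round(r["conf"],2)) for r in landmark_of(t,c)[:2]])
E
python3 i.py; python3 -c "
import cv2,numpy as np
cv2.imwrite('pics/b3.png',cv2.resize(np.hstack([cv2.imread('pics/scene3.png'),cv2.imread('pics/top3.png')]),(800,300)))"
```

```text
22.62 -0.4 0 [0.434 0.145 0.23 ] [-0.44 -0.03 -0.14  2.13  0.17  0.95  0.5 ] [ 1.  -0.8 -4.1]
23.27 -0.9 0 [0.449 0.09  0.23 ] [-0.39  0.01 -0.09  2.09  0.2   1.02  0.09] [-0.2  0.1 -4. ]
24.15 -1.35 0 [0.477 0.007 0.23 ] [-0.3   0.07  0.01  2.03  0.2   1.07 -0.16] [-0.7  0.8 -3.4]
24.74 -1.35 0.4 [0.474 0.019 0.279] [-0.12  0.07  0.12  1.92 -0.24  1.21  0.31] [-0.4  0.2 -4.2]
25.31 -1.35 0.8 [0.476 0.012 0.328] [ 0.06  0.19  0.21  1.81 -0.58  1.49  0.65] [-0.2  1.4 -4.8]
25.9 -1.35 1.22 [ 0.482 -0.016  0.373] [ 0.25  0.39  0.24  1.71 -0.82  1.83  0.84] [ 0.2  0.1 -3.7]
carafe [([0.4717, 0.0254, 0.2863], 0.6)]
spout []
handle_grip [([0.4856, -0.0346, 0.3813], 0.57)]
jigger_mouth [([0.5074, -0.1075, 0.0834], 0.62), ([0.4831, -0.0324, 0.383], 0.37)]
lid_ridge [([0.5045, -0.1151, 0.3366], 0.65)]
carafe [([0.4738, 0.0283, 0.2918], 0.81), ([0.5047, -0.1049, 0.0831], 0.35)]
spout [([0.5147, 0.1734, -0.0013], 0.43)]
handle_grip [([0.4846, -0.0291, 0.3841], 0.63)]
jigger_mouth [([0.5033, -0.1048, 0.0808], 0.7)]
lid_ridge [([0.5048, -0.1112, 0.3419], 0.8)]
```

The tilted pose matches the prediction within about 3 mm, so the handle hasn't slipped. I'll lower it.

```bash
cat > k.py <<'E'
from h import *
J=np.array([.504,-.1055,.083])
for z in (.18,.118):
    C=np.r_[J[:2],z]-R.from_euler("ZY",[-1.35,1.22]).apply(SP)
    print("hit",servo_line(*pose(C,-1.35,1.22),rate=.06,contact_N=5))
dwell(.5); s=sense(); print(s["t"],s["position"],s["force"],s["gripper_width"])
ims=[]
for n in ("scene","top"):
  c=camera(n); ims.append(c["color"][130:430,180:580,::-1] if n=="scene" else c["color"][100:400,200:600,::-1])
  for t in ["carafe","spout","handle_grip","jigger_mouth","jigger","lid_ridge"]:
    print(t,[(np.round(w(r["xyz"],c),4).tolist(),round(r["conf"],2)) for r in landmark_of(t,c)[:2]])
cv2.imwrite("pics/fin.png",np.hstack(ims))
E
python3 k.py
```

```text
hit False
hit False
30.0833 [ 0.48412936 -0.01690586  0.20694882] [ 0.93313243 -0.53381825 -4.57543408] 0.013728159370761975
carafe [([0.5064, -0.1144, 0.172], 0.69)]
spout []
handle_grip [([0.4855, -0.0339, 0.2152], 0.65)]
jigger_mouth [([0.5048, -0.1061, 0.0821], 0.82)]
jigger [([0.5019, -0.106, 0.0041], 0.69), ([0.4751, 0.0277, 0.1208], 0.53)]
lid_ridge [([0.51, -0.1141, 0.1717], 0.71)]
carafe [([0.4775, 0.0265, 0.122], 0.94)]
spout []
handle_grip [([0.4873, -0.0309, 0.215], 0.59)]
jigger_mouth [([0.5026, -0.1016, 0.0817], 0.53)]
jigger []
lid_ridge [([0.5027, -0.1123, 0.1738], 0.8)]
```

View pics/fin.png

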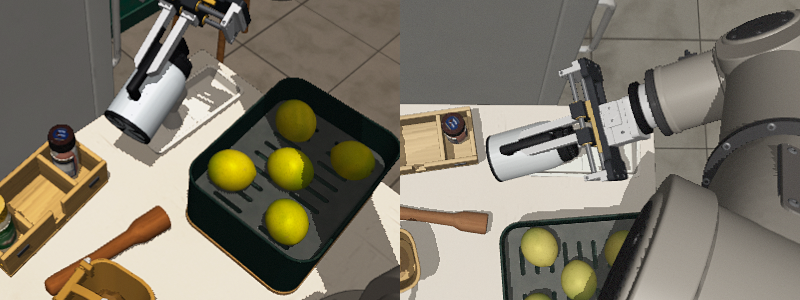

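The crops show the carafe tipped at (150,100) on the left and (535,155) on the right. It is clear of the black-capped jar at (455,125) and of the crate. The jigger is hidden behind the carafe, but the networks still place it where it stood.

```bash
python3 -c "
from station import *
print(hand_in())"
```

```text
the job is handed in; nothing more can be done
None
```

I handed the job in at about 31 s with the lid open at about 1.37 rad and the carafe held still at 70°, its spout about 35 mm above the jigger's mouth and centred to within a few mm; nothing seemed disturbed, but no verdict came back.

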